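Put the salt shaker and the spice jar back in their own rack trays

ROBOT

A 6-joint arm with a two-finger parallel gripper is mounted at the origin on a cart in front of the work surface, level with it; the furniture and walls round the work are solid. World frame = base frame: x ahead of the robot, y to its left, z up, the work surface at z = 0. Lengths are in m, angles in rad, forces in N, time in s.
With the tool pointing down it reaches from about 0.275 to 0.875 m from the base axis. Payload 12.5 kg.
Tool frame: the origin (TCP) lies on the centre line of the jaws, within the pads' length; the fingertips stand r.finger_overhang ahead of it and the grasp point (between the pads) lies 3 mm ahead of it (r.finger_overhang is the distance from the TCP to the fingertips, in m); z points along the fingers, y is the direction in which the jaws open and shut (so a half turn about z gives the same grasp; the last joint's range is limited). The gripper opens to 85 mm and grips with 20 to 120 N. Pads are 22 mm wide; open, the fingers measure 114 mm over their backs; the gripper's body (76 mm by 85 mm) begins 54 mm behind the grasp point. The pads swing forward as they close: fully open they stand 13 mm farther back than shut.
Start: joints at [-1.345, 0.351, 1.652, -0, 1.139, -0.085], TCP at [0.168, -0.524, 0.253] pointing down, gripper open.
Joint ranges: [-2.75, 2.75], [-0.79, 2.1], [0.01, 2.65], [-1.57, 4.71], [0.07, 3.14], [-2.87, 2.87]. Speed limits (rad/s): [2.22, 2.22, 2.79, 3.14, 3.14, 3.14].

INTERFACE

Orientations are given as a unit quaternion [x, y, z, w].
In Python, from cell import r, optics gives the robot as it stands. The module is installed in compiled form; this text tells all that it offers. Calls block until the motion is done:
- r.move_to(position, orientation): joint-space move of the TCP to a pose.
- r.move_linear(position, rot=None, vel=0.15): straight line of the TCP; rot=None keeps the orientation; vel is the mean speed in m/s.
- r.set_joints(angles): joint-space move.
- r.set_gripper(opening, squeeze=None): opening from 0.0 (shut) to 1.0 (fully open); squeeze is the grip in N (None keeps the last); returns when the fingers have stopped.
- r.sleep(seconds).
- r.inverse_kinematics(position, orientation): joint angles nearest the present ones, or None.
- optics.get_image(name): name is "scene" or "top" or "wrist"; returns a dict with "pixels" (384x512x3 uint8, red, green, blue), "depth" (384x512 float32, m along the optical axis (not along the pixel's ray), 0 where there is no reading), "fx", "fy", "cx", "cy" (pixels), "camera_from_world" (4x4, takes a point from world to camera coordinates); the wrist camera has in their place "mount" (4x4, takes a point from camera to tool coordinates, whose origin is the TCP and whose axes are the flange's). Camera axes: x right, y down, z forward; pixel columns grow to the right and rows downward; lengths in m; the calibration is good to about 2 mm. A picture is of the moment at which its call begins: read the wrist's pose just before it.
A pose or a line that the arm cannot do raises r.PlanningError and nothing moves.
- r.hand_in(): hands the job in, once; it reports no verdict.
Readings, each from a call of its own:
- r.current_t(): time.
- r.current_q(): joint angles.
- r.current_qvel(): joint speeds.
- r.current_effort(): joint torques, N m.
- r.current_tool_pos(): TCP position.
- r.current_ee_rot(): TCP orientation.
- r.current_contact_force(): force on the tool from outside, world axes, zero at the start.
- r.current_torque(): the same for the moment, N m.
- r.current_opening(): opening from 0.0 (shut) to 1.0 (fully open).
Only numpy, scipy, OpenCV 4.12 (cv2) and the standard library are available. Lean on these libraries where they do the work, as an engineer would, in place of code of your own. Each camera call takes 0.05 s, during which the arm holds its last target.

TASK

Somebody has put the salt shaker and the spice jar into each other's trays on the small rack. Swap them, so that each stands upright, flat on the bottom of the tray whose label pictures it, and let go; keep both upright all the while, as they are full, and leave the tin in its tray and the other things on the worktop and the rack where they are.

Things in the scene. Friction and masses are not known exactly. Their poses are not given: they have to be found in the camera images.
- rack: fixed light-wood two-tier rack, 400 mm wide (y), 168 mm deep, 203 mm high. Origin: on the worktop, on the line through the three tray centres; x to its back, y to its left, z up; tray origins at x = 0, y = -115, 0, +115 mm, z = 10 mm. Base board 10 mm thick, from x = -92 mm. End boards (inner faces y = +-185 mm) stand only behind x = +17 mm, back slats behind x = +63 mm.
- shelf_edge (a point): middle of the lower front edge of the rack's upper shelf: x = +16 mm, z = 180 mm from the rack's origin. The shelf, 12 mm thick with a wire rail on top, reaches 60 mm back from here, over the rear of what stands in the trays: a gripper pointing straight down does not fit, one tilted 30 to 40 degrees with the hand to the rack's front does.
- tray_shaker: fixed white tray, 74 x 74 x 17 mm, on the rack's base; pocket 64 x 64 mm, floor 5 mm above the origin. Label: picture of a salt shaker (tapered body, domed top with holes) on a plate sloping from its front (-x) edge (18 mm high) to 91 mm before the origin. Origin: underside, pocket centre; axes as the rack's. May stand left, middle or right. At the start the spice jar stands in it.
- tray_jar: fixed white tray, 74 x 74 x 17 mm, on the rack's base; pocket 64 x 64 mm, floor 5 mm above the origin. Label: picture of a spice jar (tall straight body, short neck, flat wide cap) on a plate sloping from its front (-x) edge (18 mm high) to 91 mm before the origin. Origin: underside, pocket centre; axes as the rack's. May stand left, middle or right. At the start the salt shaker stands in it.
- tray_tin: fixed white tray, 74 x 74 x 17 mm, on the rack's base; pocket 64 x 64 mm, floor 5 mm above the origin. Label: picture of a tin (squat and wide, with rims) on a plate sloping from its front (-x) edge (18 mm high) to 91 mm before the origin. Origin: underside, pocket centre; axes as the rack's. May stand left, middle or right. The tin stands in it.
- salt_shaker: small glass salt shaker with a grey domed top, round, 44 mm in diameter up to 74 mm, 34 mm at the top, 90 mm high, about 0.1 kg. Origin: centre of its underside, z up.
- spice_jar: glass spice jar with a printed band and a wide screw cap, round, body 42 mm, cap (85 to 106 mm up) 44.6 mm in diameter, 106 mm high, about 0.11 kg; gripped about 68 mm up its cap stays clear of the palm. Origin: centre of its underside, z up.
- tin: squat food tin, 57 mm in diameter, 72 mm high, standing in its own tray; to be left there. Origin: centre of its underside.
- timer: round wind-up kitchen timer, 63 mm in diameter, 53 mm high, on the worktop right of the rack; to be left alone. Origin: centre of its underside.
- egg_cup: egg cup, 47 mm in diameter, 62 mm high, on the worktop right of the rack; to be left alone. Origin: centre of its underside.
- garlic: garlic bulb, 56 mm, on the worktop left of the rack; to be left alone. Origin: centre of its underside.
- matchbox: matchbox, 36 x 54 x 14 mm, on the rack's upper shelf; to be left alone. Origin: centre of its underside.
- teaspoon: teaspoon, 137 x 28 x 13 mm, lying on the worktop in front of the rack, near the robot; to be left alone. Origin: its middle, x along it.
There are look-alikes about, which are no part of the job. Leave any orange or yellow look-alike of the spice_jar alone.

How it is judged:
At the end, for the whole second after the job is handed in: The salt shaker stands in the tray with the shaker picture, the spice jar in the tray with the jar picture and the tin in its own: each within 20 mm of the pocket's centre, its foot within 4 mm of the pocket's floor, upright within 0.15 rad, at rest and released (horizontal distance between salt_shaker and tray_shaker below 0.02 m and z of salt_shaker in the frame of tray_shaker between 0.001 and 0.009 m and angle between each of salt_shaker, spice_jar, tin's own z axis and vertical below 0.15 rad and linear speed of each of salt_shaker, spice_jar, tin below 0.02 m/s and horizontal distance between spice_jar and tray_jar below 0.02 m and z of spice_jar in the frame of tray_jar between 0.001 and 0.009 m and horizontal distance between tin and tray_tin below 0.02 m and z of tin in the frame of tray_tin between 0.001 and 0.009 m); the robot touches nothing.
It fails at once if the salt shaker or the spice jar is tipped more than 0.6 rad (angle between any of salt_shaker, spice_jar's own z axis and vertical above 0.6 rad).
It fails at once if the tin, timer, egg cup, garlic, matchbox or teaspoon is moved by more than 30 mm (distance of any of tin, timer, egg_cup, garlic, matchbox, teaspoon from where it was at the start of the episode above 0.03 m).
It also fails if it takes over 66 s, if anything falls off the work surface, if the arm or the gripper's body presses on something with over 40 N, if the wrist force passes 120 N, or if a joint passes its speed limit or range.

## Working session

There is one attempt and no reset: what is moved stays moved. The work goes in short steps, each a Python script; the robot and the scene stay as the last script left them, time stands still between calls to the robot, and variables do not carry over. Pictures are saved under pics/ and viewed, and the job is handed in when it is done.

```bash
mkdir -p pics; python3 - <<'E'
from cell import r, optics
import cv2, numpy as np
print(r.current_t(), r.current_tool_pos(), r.current_ee_rot(), r.finger_overhang)
for n in ["scene","top","wrist"]:
    im=optics.get_image(n)
    cv2.imwrite(f"pics/{n}0.png", im["pixels"][:,:,::-1])
    np.savez(f"{n}0.npz", **im)
    print(n, im["fx"],im["fy"],im["cx"],im["cy"]); print(np.round(im.get("camera_from_world",im.get("mount")),4))
E
```

```text
0.0 [ 0.16813819 -0.52332529  0.25274494] [ 9.87951432e-01  1.54762996e-01 -4.59320543e-05 -6.17416897e-04] 0.022
scene 362.42640637748855 362.42640637748855 255.92329873871356 187.50310662418622
[[ 0.9993 -0.0368  0.0112 -0.5464]
 [-0.0254 -0.8495 -0.527   0.1187]
 [ 0.0289  0.5263 -0.8498  1.1871]
 [ 0.      0.      0.      1.    ]]
top 409.55892370312984 409.55892370312984 259.7753526903609 197.84866797990134
[[-0.0159 -0.9998 -0.0113  0.0436]
 [-0.9971  0.0167 -0.0741  0.5421]
 [ 0.0743  0.0101 -0.9972  1.29  ]
 [ 0.      0.      0.      1.    ]]
wrist 333.6369033315741 333.6369033315741 258.6145451649792 187.98376337727262
[[ 4.000e-04 -9.590e-01 -2.833e-01  7.250e-02]
 [ 1.000e+00  6.000e-04 -6.000e-04  7.000e-04]
 [ 7.000e-04 -2.833e-01  9.590e-01 -1.198e-01]
 [ 0.000e+00  0.000e+00  0.000e+00  1.000e+00]]
```

View pics/scene0.png

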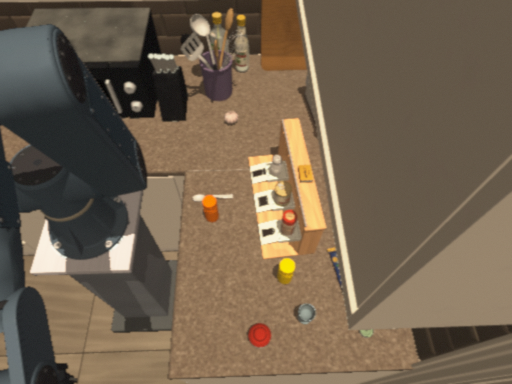

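View pics/top0.png

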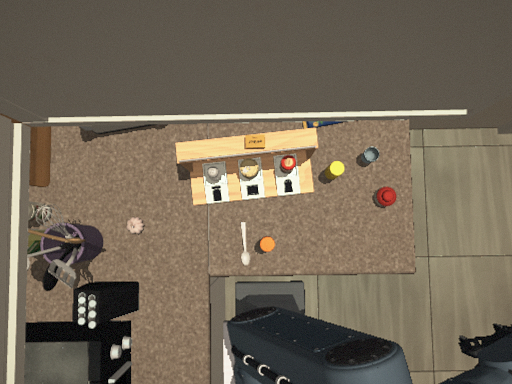

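View pics/wrist0.png

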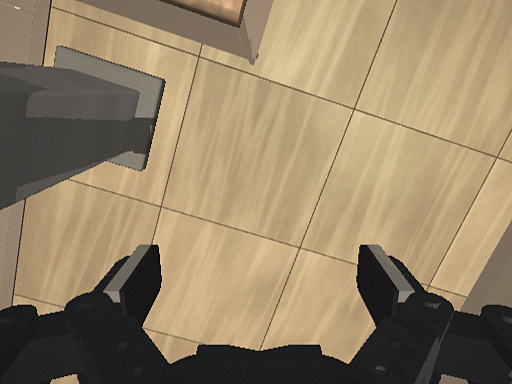

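The scene picture shows, on the rack, a grey-topped shaker at (276,165), a squat item at (281,190) and a red-capped jar at (289,220). The orange (210,208) and yellow (286,270) jars are look-alikes. A cabinet hangs over the rear. Next I'll look at enlarged crops.

```bash
python3 - <<'E'
import cv2, numpy as np
a=cv2.imread("pics/scene0.png")[110:260,230:340]; b=cv2.imread("pics/top0.png")[125:215,165:330]
cv2.imwrite("pics/sc.png",cv2.resize(a,None,fx=4,fy=4,interpolation=cv2.INTER_CUBIC))
cv2.imwrite("pics/tc.png",cv2.resize(b,None,fx=4.8,fy=4.8,interpolation=cv2.INTER_CUBIC))
for n,pts in (("scene",[(400,100),(330,60),(350,300),(320,150),(300,174)]),("top",[(250,40),(250,110),(250,140),(160,200),(100,20)])):
    z=np.load(n+"0.npz"); D=z["depth"]; T=np.linalg.inv(z["camera_from_world"])
    for u,v in pts:
        d=D[v,u]; p=T@[(u-z["cx"])/z["fx"]*d,(v-z["cy"])/z["fy"]*d,d,1]; print(n,u,v,d,np.round(p[:3],3))
E
```

```text
scene 400 100 0.38789427 [ 0.682 -0.266  0.799]
scene 330 60 0.69134045 [0.682 0.021 0.62 ]
scene 350 300 0.6038537 [ 0.684 -0.391  0.467]
scene 320 150 0.8028999 [ 0.682 -0.056  0.441]
scene 300 174 1.0481187 [0.673 0.036 0.209]
top 250 40 0.515056 [0.682 0.036 0.828]
top 250 110 0.82076555 [0.682 0.046 0.522]
top 250 140 1.1344541 [0.69  0.057 0.208]
top 160 200 1.3351905 [ 0.543  0.36  -0.001]
top 100 20 0.4594036 [0.681 0.202 0.886]
```

View pics/sc.png

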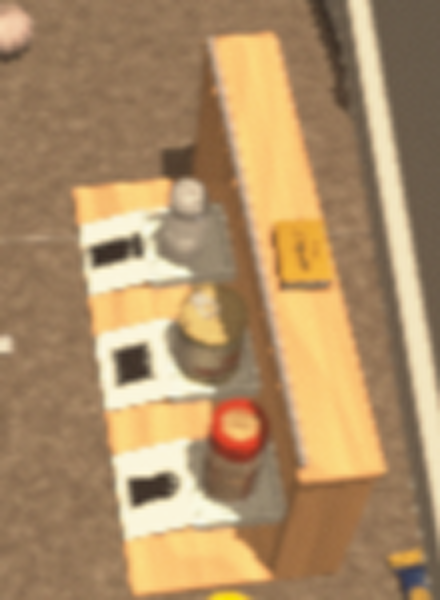

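View pics/tc.png

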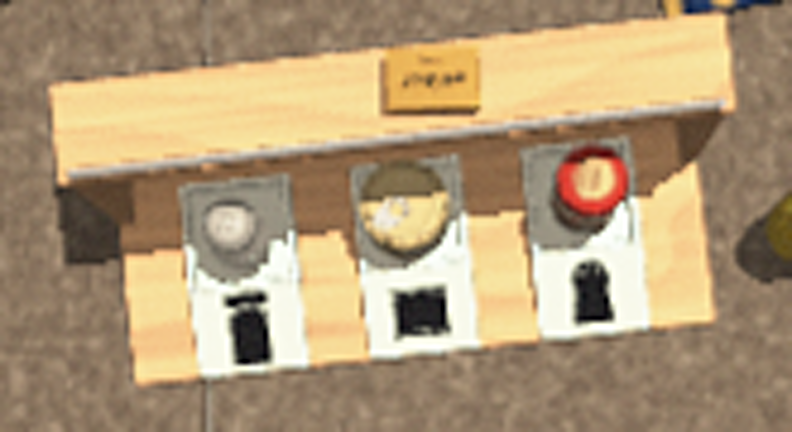

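Labels read: left is the jar (it holds the shaker), middle is the tin, right is the shaker (domed picture; it holds the red-capped jar). That matches the task. Now I'll measure the rack and objects.

```bash
cat > h.py <<'E'
import numpy as np, cv2
def cloud(z,T=None):
    D=np.asarray(z["depth"],float); T=np.linalg.inv(z["camera_from_world"]) if T is None else T
    v,u=np.mgrid[:D.shape[0],:D.shape[1]]
    P=np.stack([(u-z["cx"])/z["fx"]*D,(v-z["cy"])/z["fy"]*D,D,np.ones_like(D)],-1)@T.T
    P=P[...,:3]; P[D<=0]=np.nan; return P
E
python3 - <<'E'
import numpy as np,cv2
from h import *
for n in ("scene","top"):
    z=np.load(n+"0.npz"); P=cloud(z); C=z["pixels"]
    x,y,h=P[...,0],P[...,1],P[...,2]
    roi=(x>.45)&(x<.8)&(y>-.25)&(y<.3)
    for lo,hi,nm in((.186,.199,"shelf"),(.006,.0135,"base")):
        m=roi&(h>lo)&(h<hi); q=P[m]
        rc=cv2.minAreaRect(q[:,:2].astype(np.float32)); print(n,nm,m.sum(),np.median(q[:,2]),rc); print(np.round(cv2.boxPoints(rc),4).tolist())
    # objects standing: heights above 0.06 in front of shelf
    m=(roi&(h>.06)&(h<.14)).astype(np.uint8)
    k,L,S,c=cv2.connectedComponentsWithStats(m)
    for i in range(1,k):
        if S[i,4]>25:
            q=P[L==i]; t=q[q[:,2]>q[:,2].max()-.012]
            print(n,"obj",c[i].round(),S[i,4],"top z",q[:,2].max().round(4),"xy mid",((t.max(0)+t.min(0))/2).round(4),"ext",np.ptp(t,axis=0).round(3))
    print("counter z",np.nanmedian(h[(x>.35)&(x<.45)&(y<-.1)&(y>-.3)]))
E
```

```text
scene shelf 1888 0.1927677973982611 ((0.6804348826408386, 0.06699946522712708), (0.06112707406282425, 0.40107035636901855), 5.134984016418457)
[[0.6320000290870667, 0.2639999985694885], [0.667900025844574, -0.1354999989271164], [0.7287999987602234, -0.12999999523162842], [0.6929000020027161, 0.2694999873638153]]
scene base 1732 0.010572683566058672 ((0.6194836497306824, 0.025783002376556396), (0.33327728509902954, 0.5428481101989746), 1.800890326499939)
[[0.44440001249313354, 0.29179999232292175], [0.46149998903274536, -0.2506999969482422], [0.7946000099182129, -0.2402999997138977], [0.7774999737739563, 0.30230000615119934]]
scene obj [281. 141.] 78 top z 0.1392 xy mid [0.6394 0.2501 0.1336] ext [0.007 0.006 0.011]
scene obj [276. 162.] 140 top z 0.1053 xy mid [0.6214 0.1731 0.0994] ext [0.031 0.031 0.012]
scene obj [282. 190.] 283 top z 0.0917 xy mid [0.6341 0.0654 0.0857] ext [0.056 0.057 0.012]
scene obj [288. 220.] 287 top z 0.1265 xy mid [ 0.6417 -0.0545  0.1207] ext [0.043 0.042 0.012]
scene obj [309. 241.] 212 top z 0.1397 xy mid [ 0.6962 -0.127   0.1339] ext [0.055 0.008 0.01
[... 647 characters left out ...]
33093, -0.24959999322891235], [0.7958999872207642, -0.2443999946117401], [0.7875999808311462, 0.3000999987125397]]
top obj [310. 152.] 32 top z 0.1364 xy mid [ 0.673  -0.1213  0.1329] ext [0.007 0.009 0.007]
top obj [287. 163.] 215 top z 0.1263 xy mid [ 0.6413 -0.052   0.1206] ext [0.042 0.042 0.011]
top obj [249. 167.] 281 top z 0.0909 xy mid [0.6338 0.067  0.0849] ext [0.056 0.052 0.012]
top obj [335. 168.] 218 top z 0.1121 xy mid [ 0.624  -0.1969  0.1064] ext [0.04  0.042 0.011]
top obj [187. 165.] 35 top z 0.1393 xy mid [0.6374 0.2559 0.1347] ext [0.006 0.009 0.009]
top obj [213. 172.] 136 top z 0.1089 xy mid [0.6205 0.1774 0.1029] ext [0.025 0.03  0.012]
counter z -0.0008665532535994114
```

```bash
cat >> h.py <<'E'
from scipy.spatial.transform import Rotation as R
PSI=np.deg2rad(5.22); O=np.array([.6349,.0641,0])
X=np.array([np.cos(PSI),np.sin(PSI),0]); Y=np.array([-np.sin(PSI),np.cos(PSI),0]); Z=np.array([0,0,1.])
TH=np.deg2rad(35)
zt=X*np.sin(TH)-Z*np.cos(TH); yt=Y; xt=np.cross(yt,zt)
Q=R.from_matrix(np.stack([xt,yt,zt],1)).as_quat()
def rk(x,y,z): return O+X*x+Y*y+Z*z
def tcp(g): return np.asarray(g)-.003*zt
E
python3 - <<'E'
import numpy as np
from h import *
from cell import r
z=np.load("top0.npz"); P=cloud(z)
for n,u,v in (("spoonbowl",246,260),("spoonend",243,224),("orange",267,244),("garlic",135,226),("knife",100,305),("edge",205,300)): print(n,P[v,u].round(3))
q=P.reshape(-1,3); t=np.array([.44,.17])
d=np.hypot(q[:,0]-t[0],q[:,1]-t[1]); m=(q[:,2]>.015)&(d<.2); print("near temp",q[m][np.argsort(d[m])[:5]].round(3), np.sort(d[m])[:3])
for nm,g in (("A hi",[.42,.1,.25]),("L pre",rk(-.11,.115,.10)),("L grasp",np.array([.621,.1755,.065])),("temp",[.44,.17,.05]),("temp up",[.40,.17,.13]),("R grasp",[.6415,-.053,.083]),("R pre",rk(-.12,-.115,.14)),("mid",[.42,.05,.2])):
    print(nm,r.inverse_kinematics(tcp(g),Q))
E
```

```text
spoonbowl [0.345 0.082 0.005]
spoonend [0.46  0.09  0.001]
orange [0.399 0.015 0.106]
garlic [0.459 0.428 0.043]
knife [0.244 0.474 0.194]
edge [ 0.22   0.215 -0.002]
near temp [[0.397 0.091 0.016]
 [0.4   0.087 0.017]
 [0.393 0.091 0.015]
 [0.535 0.166 0.016]
 [0.535 0.159 0.023]] [0.09055666 0.09203257 0.09206271]
A hi [ 0.1427915  -0.07951361  2.28705148 -0.09290102  0.32512309 -1.44038591]
L pre [0.27935159 0.44995836 2.14972943 4.20107652 0.12339071 0.66937658]
L grasp [0.23461588 0.63830407 1.90007642 4.67830182 0.08217165 0.15202423]
temp [0.34530623 0.52121093 2.315913   3.6114667  0.3242153  1.33188236]
temp up [0.39063701 0.24380625 2.37781348 4.32727853 0.18365277 0.63882515]
R grasp None
R pre None
mid [-0.03346405  0.01023343  2.36832469  0.43145976  0.17124796 -2.09890107]
```

```bash
cat >> h.py <<'E'
def setrot(th,az=0.0):
    c,s=np.cos(PSI+az),np.sin(PSI+az); x=np.array([c,s,0]); y=np.array([-s,c,0])
    z_=x*np.sin(th)-Z*np.cos(th); x_=np.cross(y,z_)
    return R.from_matrix(np.stack([x_,y,z_],1)).as_quat(), z_
E
python3 - <<'E'
import numpy as np
from h import *
from cell import r
for th in (35,38,40):
  for az in (0,):
    q,zz=setrot(np.deg2rad(th),np.deg2rad(az)); print("tilt",th,az)
    for nm,g in (("L grasp",np.array([.621,.1755,.065])),("L lift",np.array([.621,.1755,.09])),("L out",rk(-.13,.115,.09)),("L jar lift",rk(0,.115,.108)),("temp",[.44,.17,.05]),("temp up",[.40,.17,.13]),("R grasp",[.6415,-.053,.083]),("R lift",[.6415,-.053,.108]),("R out",rk(-.13,-.115,.11)),("F mid",rk(-.15,0,.12)),("mid",[.42,.05,.2]),("mid2",[.40,.05,.25])):
        s=r.inverse_kinematics(g-.003*zz,q); print("  ",nm,None if s is None else np.round(s,2))
E
```

```text
tilt 35 0
   L grasp [0.23 0.64 1.9  4.68 0.08 0.15]
   L lift [ 0.23  0.59  1.9  -1.04  0.1  -0.41]
   L out [0.29 0.45 2.2  3.94 0.16 0.94]
   L jar lift [ 0.24  0.56  1.88 -0.75  0.12 -0.71]
   temp [0.35 0.52 2.32 3.61 0.32 1.33]
   temp up [0.39 0.24 2.38 4.33 0.18 0.64]
   R grasp None
   R lift None
   R out [-0.32  0.4   2.2   1.7   0.23  2.67]
   F mid [-0.03  0.33  2.28  2.43  0.1   2.18]
   mid [-0.03  0.01  2.37  0.43  0.17 -2.1 ]
   mid2 [-0.04 -0.15  2.35  0.22  0.35 -1.88]
tilt 38 0
   L grasp [0.24 0.64 1.93 3.96 0.12 0.88]
   L lift [0.24 0.59 1.92 4.35 0.1  0.48]
   L out [0.29 0.46 2.22 3.71 0.23 1.17]
   L jar lift [ 0.24  0.56  1.91 -1.46  0.09  0.01]
   temp [0.35 0.54 2.34 3.55 0.41 1.4 ]
   temp up [0.4  0.25 2.4  4.03 0.24 0.94]
   R grasp [-0.23  0.6   1.93  1.73  0.2   2.72]
   R lift None
   R out [-0.33  0.41  2.23  1.98  0.28  2.38]
   F mid [-0.03  0.34  2.31  2.72  0.18  1.89]
   mid [-0.04  0.01  2.4   0.81  0.11 -2.48]
   mid2 [-0.04 -0.16  2.38  0.3   0.28 -1.97]
tilt 40 0
   L grasp [0.24 0.65 1.94 3.74 0.17 1.09]
   L lift [0.24 0.6  1.94 3.96 0.13 0.87]
   L out [0.3  0.47 2.24 3.63 0.29 1.26]
   L jar lift [0.24 0.57 1.93 4.29 0.11 0.55]
   temp [0.36 0.55 2.35 3.52 0.47 1.43]
   temp up [0.41 0.26 2.42 3.91 0.29 1.07]
   R grasp [-0.23  0.61  1.95  1.96  0.22  2.49]
   R lift [-0.23  0.56  1.94  1.73  0.21  2.73]
   R out [-0.34  0.41  2.24  2.11  0.32  2.24]
   F mid [-0.03  0.35  2.33  2.8   0.24  1.81]
   mid None
   mid2 [-0.05 -0.16  2.4   0.39  0.23 -2.05]
```

```bash
cat >> h.py <<'E'
Q,zt=setrot(np.deg2rad(40),np.deg2rad(-2))
S0=np.array([.621,.1755,0]); J0=np.array([.6415,-.053,0])   # object axes (top views)
TL=rk(0,.115,0); TR=rk(0,-.115,0); TEMP=np.array([.445,.18,0])
def at(p,z,back=0.): 
    p=np.asarray(p,float).copy(); p=p-X*back; p[2]=z; return p-.003*zt
E
python3 - <<'E'
import numpy as np
from h import *
from cell import r
W=[("Lpre",at(S0,.065,.13)),("Lg",at(S0,.065)),("Llift",at(S0,.087)),("Lout",at(S0,.087,.13)),("T",at(TEMP,.052)),("Tg",at(TEMP,.05)),("Tback",at(TEMP,.05,.07)),
("up",at(TEMP,.12,.07)),("Rpre",at(J0,.083,.15)),("Rg",at(J0,.083)),("Rlift",at(J0,.103)),("Rout",at(J0,.103,.13)),("Mid",at(rk(-.17,0,0),.11)),("LJout",at(TL,.103,.13)),("LJ",at(TL,.103)),("LJd",at(TL,.083)),("LJback",at(TL,.083,.13)),("up2",at(TEMP,.12,.07)),("Tb2",at(TEMP,.05,.07)),("Tg2",at(TEMP,.05)),("Tl2",at(TEMP,.12)),("Rin",at(TR,.09,.14)),("R",at(TR,.09)),("Rd",at(TR,.065)),("Rback",at(TR,.065,.14))]
p0=None
for n,p in W:
    if p0 is not None:
        qs=[r.inverse_kinematics(p0+(p-p0)*t,Q) for t in np.linspace(0,1,12)]
        if any(q is None for q in qs): print(n,"FAIL",[q is None for q in qs])
        else:
            qs=np.array(qs); print(n,"maxstep",np.abs(np.diff(qs,axis=0)).max(0).round(2),"end",qs[-1].round(2),"minq5",qs[:,4].min().round(2))
    p0=p
E
```

```text
Lg maxstep [0.01 0.01 0.03 0.05 0.02 0.05] end [0.25 0.65 1.94 3.89 0.18 0.98] minq5 0.18
Llift maxstep [0.   0.   0.   0.02 0.   0.02] end [0.25 0.6  1.94 4.09 0.15 0.78] minq5 0.15
Lout maxstep [0.01 0.01 0.03 0.07 0.02 0.07] end [0.31 0.48 2.24 3.7  0.31 1.23] minq5 0.15
T maxstep [0.01 0.01 0.01 0.01 0.01 0.02] end [0.4  0.55 2.32 3.65 0.46 1.37] minq5 0.31
Tg maxstep [0. 0. 0. 0. 0. 0.] end [0.4  0.56 2.32 3.65 0.46 1.38] minq5 0.46
Tback maxstep [0.01 0.   0.01 0.   0.01 0.01] end [0.48 0.54 2.47 3.65 0.57 1.47] minq5 0.46
up maxstep [0.   0.02 0.   0.05 0.02 0.05] end [0.48 0.28 2.46 3.97 0.36 1.1 ] minq5 0.36
Rpre maxstep [0.09 0.02 0.03 0.19 0.01 0.11] end [-0.36  0.47  2.31  2.38  0.38  1.97] minq5 0.35
Rg maxstep [0.02 0.01 0.03 0.06 0.02 0.07] end [-0.22  0.61  1.95  2.05  0.2   2.43] minq5 0.2
Rlift maxstep [0.   0.   0.   0.02 0.   0.02] end [-0.22  0.57  1.95  1.85  0.19  2.64] minq5 0.19
Rout maxstep [0.01 0.01 0.03 0.06 0.01 0.07] end [-0.33  0.43  2.26  2.24  0.32  2.14] minq5 0.19
Mid maxstep [0.03 0.01 0.01 0.07 0.   0.05] end [-0.02  0.35  2.38  2.96  0.29  1.68]
[... 430 characters left out ...]
.48 0.28 2.46 3.97 0.36 1.1 ] minq5 0.31
Tb2 maxstep [0.   0.02 0.   0.05 0.02 0.05] end [0.48 0.54 2.47 3.65 0.57 1.47] minq5 0.36
Tg2 maxstep [0.01 0.   0.01 0.   0.01 0.01] end [0.4  0.56 2.32 3.65 0.46 1.38] minq5 0.46
Tl2 maxstep [0.   0.02 0.   0.05 0.02 0.05] end [0.4  0.35 2.32 3.99 0.29 1.01] minq5 0.29
Rin maxstep [0.07 0.02 0.02 0.18 0.01 0.12] end [-0.34  0.46  2.27  2.34  0.35  2.03] minq5 0.27
R maxstep [0.01 0.01 0.03 0.07 0.02 0.07] end [-0.22  0.6   1.94  1.98  0.19  2.52] minq5 0.19
Rd maxstep [0.   0.   0.   0.02 0.   0.02] end [-0.22  0.65  1.94  2.2   0.21  2.29] minq5 0.19
Rback maxstep [0.01 0.01 0.03 0.05 0.02 0.06] end [-0.34  0.53  2.28  2.47  0.4   1.9 ] minq5 0.21
```

```bash
python3 - <<'E'
import numpy as np
from h import *
from cell import r
for z in (.14,.16,.18):
  for y in (.115,.06,0,-.06,-.115):
    print(z,y,[ (lambda s: None if s is None else s[3:].round(2).tolist())(r.inverse_kinematics(at(rk(x,y,0),z),Q)) for x in (-.11,-.14,-.17)])
E
```

```text
0.14 0.115 [[4.22, 0.18, 0.69], [4.12, 0.2, 0.8], [4.06, 0.23, 0.88]]
0.14 0.06 [[3.67, 0.13, 1.13], [3.59, 0.16, 1.21], [3.55, 0.19, 1.26]]
0.14 0 [[2.84, 0.13, 1.83], [2.86, 0.16, 1.8], [2.87, 0.19, 1.78]]
0.14 -0.06 [[2.22, 0.18, 2.32], [2.28, 0.21, 2.23], [2.32, 0.23, 2.17]]
0.14 -0.115 [[1.89, 0.24, 2.54], [1.95, 0.27, 2.45], [1.98, 0.3, 2.38]]
0.16 0.115 [[4.52, 0.16, 0.38], [4.41, 0.18, 0.51], [4.33, 0.2, 0.61]]
0.16 0.06 [[4.01, 0.09, 0.78], [3.85, 0.11, 0.95], [3.76, 0.13, 1.04]]
0.16 0 [[2.6, 0.07, 2.07], [2.68, 0.1, 1.98], [2.72, 0.12, 1.93]]
0.16 -0.06 [[1.91, 0.15, 2.63], [2.01, 0.17, 2.51], [2.06, 0.19, 2.44]]
0.16 -0.115 [[1.65, 0.23, 2.78], [1.72, 0.25, 2.68], [1.76, 0.28, 2.6]]
0.18 0.115 [[-1.41, 0.16, 0.03], [-1.53, 0.17, 0.16], [4.66, 0.18, 0.27]]
0.18 0.06 [None, [4.45, 0.07, 0.34], [4.26, 0.08, 0.55]]
0.18 0 [None, None, None]
0.18 -0.06 [None, None, [1.71, 0.17, 2.79]]
0.18 -0.115 [None, None, [1.53, 0.27, 2.85]]
```

```bash
python3 - <<'E'
import numpy as np, cv2
from h import *
from cell import r, optics
r.set_joints([-1.345,-.2,2.2,0,.6,-.085]); print(r.current_t(), r.current_tool_pos().round(3))
r.set_joints([.2,-.1,2.3,3.7,.2,1.1]); print(r.current_t(), r.current_tool_pos().round(3))
r.move_to(at(S0,.09,.13),Q); print(r.current_t(), r.current_tool_pos().round(3), r.current_q().round(2))
p,o=r.current_tool_pos(),r.current_ee_rot()
im=optics.get_image("wrist"); np.savez("w1.npz",p=p,o=o,**im); cv2.imwrite("pics/w1.png",im["pixels"][:,:,::-1])
E
```

```text
0.9167 [ 0.137 -0.389  0.31 ]
4.0083 [0.484 0.119 0.346]
5.0167 [0.49  0.164 0.093] [0.31 0.47 2.24 3.71 0.3  1.21]
```

View pics/w1.png

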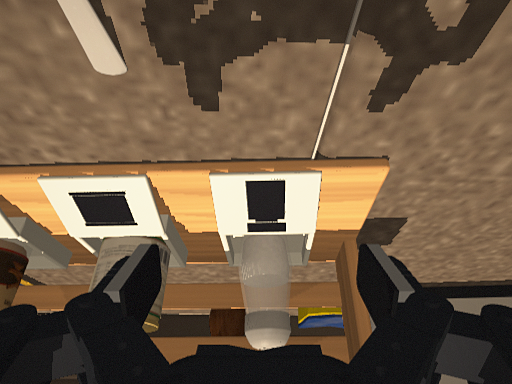

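The wrist view (upside down) shows the shaker at column 267, straight behind the jar-label plate (265,200), with the fingers straddling it. I'll check its position from this view.

```bash
cat >> h.py <<'E'
def wcloud(z):
    M=np.eye(4); M[:3,:3]=R.from_quat(z["o"]).as_matrix(); M[:3,3]=z["p"]
    return cloud(z,M@z["mount"])
def rel(P):
    d=P-O; return np.stack([d@X,d@Y,P[...,2]],-1)
def axis(P,c,rad,zlo,zhi):
    # circle (known radius) through visible surface points near c
    from scipy.optimize import least_squares
    q=P.reshape(-1,3); q=q[np.isfinite(q).all(1)]
    q=q[(np.hypot(q[:,0]-c[0],q[:,1]-c[1])<.04)&(q[:,2]>zlo)&(q[:,2]<zhi)]
    s=least_squares(lambda a:np.hypot(q[:,0]-a[0],q[:,1]-a[1])-rad,c[:2],loss="soft_l1",f_scale=.002)
    return s.x,len(q),np.sqrt(np.median(s.fun**2))
E
python3 - <<'E'
import numpy as np
from h import *
z=dict(np.load("w1.npz")); P=wcloud(z)
print("shaker",axis(P,S0,.022,.04,.08))
C=z["pixels"].astype(int); Rl=rel(P)
w=(C.min(-1)>200)&(Rl[...,0]<-.03)&(Rl[...,0]>-.1)&(Rl[...,2]<.04)
for lo,hi in((.06,.17),(-.06,.06)):
    q=Rl[w&(Rl[...,1]>lo)&(Rl[...,1]<hi)]; print(len(q),np.percentile(q,[1,99],axis=0).round(4))
b=Rl[(abs(Rl[...,2]-.01)<.004)&(Rl[...,0]<-.05)&(C[...,0]>C[...,2]+40)]; print("base front x",np.percentile(b[:,0],[1,5]),"left end",np.percentile(b[:,1],99.5), np.median(b[:,2]))
E
```

```text
shaker (array([0.6225264 , 0.17577685]), 2726, np.float64(0.0016963869861353338))
4048 [[-0.091   0.0782  0.0113]
 [-0.034   0.15    0.0268]]
3879 [[-0.0907 -0.0365  0.0115]
 [-0.0336  0.0349  0.0269]]
base front x [-0.20158108 -0.19613015] left end 0.19426535484043353 0.00866810319912334
```

The rack pose agrees to 1 mm and the shaker is at (0.6225, 0.1758). Next: grasp it, lift, pull out, set down at the temp spot.

```bash
sed -i 's/^S0=.*; J0/S0=np.array([.622,.1757,0]); J0/' h.py; python3 - <<'E'
import numpy as np, cv2
from h import *
from cell import r, optics
r.move_linear(at(S0,.065,.13),vel=.1)
r.move_linear(at(S0,.065),vel=.15); print(r.current_t(), r.current_contact_force().round(1))
r.set_gripper(0.0,40); print(r.current_opening(), r.current_contact_force().round(1))
r.move_linear(at(S0,.087),vel=.08); print(r.current_t(), r.current_contact_force().round(1), r.current_opening())
im=optics.get_image("wrist"); cv2.imwrite("pics/w2.png",im["pixels"][:,:,::-1])
im=optics.get_image("scene"); cv2.imwrite("pics/s2.png",cv2.resize(im["pixels"][110:260,180:340,::-1],None,fx=3.7,fy=3.7))
E
```

```text
6.4833 [-0.7  0.3 -0.7]
0.44814013412365405 [-1.1  1.5  4.6]
7.4167 [-0.5  0.1 -1.2] 0.44575035456937157
```

View pics/w2.png

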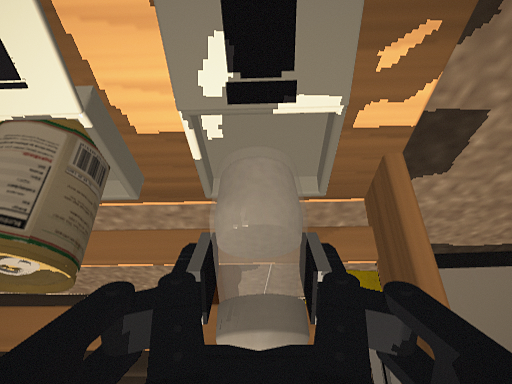

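View pics/s2.png

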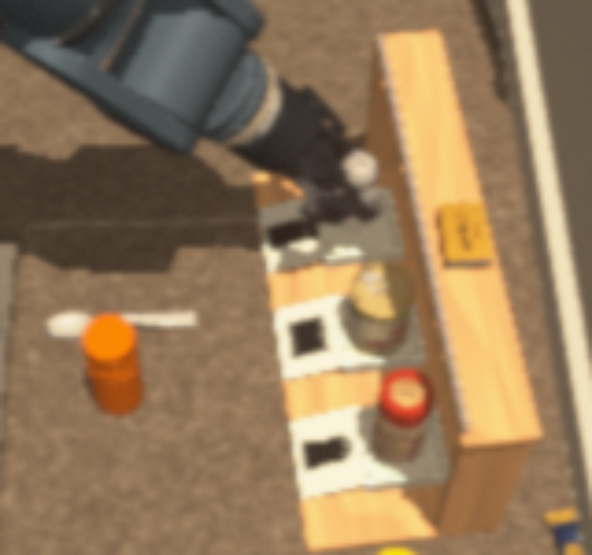

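The wrist view shows the shaker upright between the pads (260,210), clear of the tray floor. I'll set it at the temp spot, then go and look at the jar.

```bash
python3 - <<'E'
import numpy as np, cv2
from h import *
from cell import r, optics
r.move_linear(at(S0,.09,.13),vel=.2)
r.move_linear(at(TEMP,.07),vel=.2)
z=.053
r.move_linear(at(TEMP,z),vel=.08)
while z>.047:
    f=r.current_contact_force()
    if f[2]>2.5: break
    z-=.0015; r.move_linear(at(TEMP,z),vel=.02)
print(r.current_t(),z,r.current_contact_force().round(1))
r.set_gripper(0.9); r.sleep(.1); print(r.current_t(), r.current_contact_force().round(1))
r.move_linear(at(TEMP,.052,.07),vel=.2)
p,o=r.current_tool_pos(),r.current_ee_rot()
im=optics.get_image("wrist"); np.savez("w3.npz",p=p,o=o,**im); cv2.imwrite("pics/w3.png",im["pixels"][:,:,::-1])
r.move_linear(at(TEMP,.14,.07),vel=.25)
r.move_linear(at(rk(-.15,0,0),.14),vel=.3)
r.move_linear(at(J0,.14,.15),vel=.3)
r.move_linear(at(J0,.10,.14),vel=.2)
p,o=r.current_tool_pos(),r.current_ee_rot()
im=optics.get_image("wrist"); np.savez("w4.npz",p=p,o=o,**im); cv2.imwrite("pics/w4.png",im["pixels"][:,:,::-1])
print(r.current_t())
z=dict(np.load("w3.npz")); print("shaker@temp",TEMP,axis(wcloud(z),TEMP,.022,.02,.065))
z=dict(np.load("w4.npz")); print("jar",J0,axis(wcloud(z),J0,.021,.04,.09))
E
```

```text
9.6 0.049999999999999996 [-1.7 -0.5  3.8]
10.1583 [-0.7 -0.5 -0.3]
14.5833
shaker@temp [0.445 0.18  0.   ] (array([0.44579087, 0.17957173]), 5395, np.float64(0.0017421743027660024))
jar [ 0.6415 -0.053   0.    ] (array([ 0.64023568, -0.05342217]), 3463, np.float64(0.0004751171595218165))
```

View pics/w3.png

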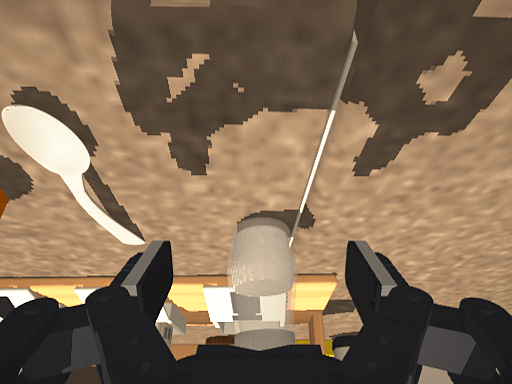

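View pics/w4.png

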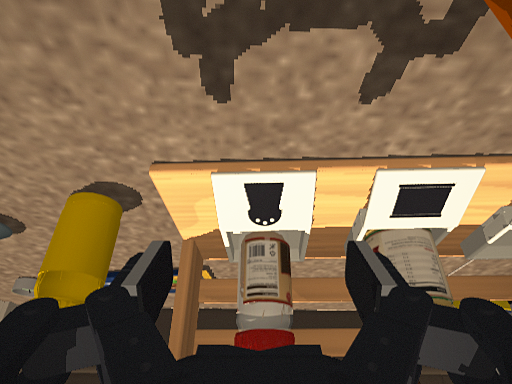

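The shaker stands upright at the temp spot (265,255). In the second view the red-capped, printed-band jar (264,270) is behind the shaker label with holes (264,203). The yellow one is off at (80,240). Next I'll move the jar to the left tray.

```bash
sed -i 's/J0=np.array(\[.6415,-.053,0\])/J0=np.array([.6405,-.0533,0])/' h.py; python3 - <<'E'
import numpy as np, cv2
from h import *
from cell import r, optics
r.move_linear(at(J0,.083,.13),vel=.15)
r.move_linear(at(J0,.083),vel=.15); print(r.current_t(), r.current_contact_force().round(1))
r.set_gripper(0.0,40); print(r.current_opening(), r.current_contact_force().round(1))
r.move_linear(at(J0,.104),vel=.08); print(r.current_contact_force().round(1), r.current_opening())
r.move_linear(at(J0,.108,.13),vel=.2)
p,o=r.current_tool_pos(),r.current_ee_rot()
im=optics.get_image("wrist"); np.savez("w5.npz",p=p,o=o,**im); cv2.imwrite("pics/w5.png",im["pixels"][:,:,::-1])
print(r.current_t(), r.current_opening())
g=p+.003*zt; print("grasp pt",g.round(4), axis(wcloud(dict(np.load("w5.npz"))),g,.021,g[2]-.06,g[2]-.02))
E
```

```text
15.875 [ 0.3 -0.1 -0.1]
0.5086523332731343 [-0.6  0.3  3.4]
[-0.1 -0.5 -0.4] 0.5025329281508712
17.5333 0.506915320862979
grasp pt [ 0.5121 -0.0654  0.1081] (array([ 0.51251446, -0.06560995]), 6543, np.float64(0.0003952758401762381))
```

View pics/w5.png

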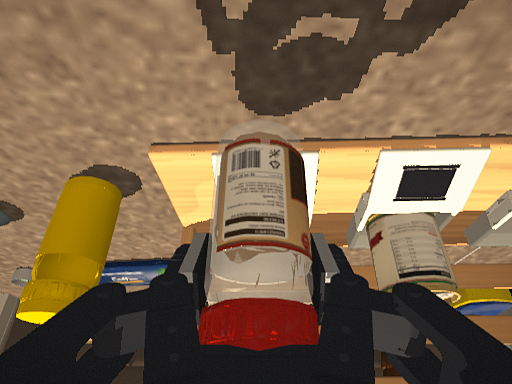

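The jar is held upright with its axis on the grasp line and its cap clear of the palm (260,320). Next I'll carry it to the left tray.

```bash
python3 - <<'E'
import numpy as np, cv2
from h import *
from cell import r, optics
r.move_linear(at(rk(-.145,-.115,0),.14),vel=.2)
r.move_linear(at(rk(-.145,.115,0),.14),vel=.2)
r.move_linear(at(TL,.107,.13),vel=.2)
r.move_linear(at(TL,.105),vel=.15); print(r.current_t(), r.current_contact_force().round(1), r.current_tool_pos()-at(TL,.105))
z=.088; r.move_linear(at(TL,z),vel=.06)
while z>.079:
    f=r.current_contact_force()
    if f[2]>2.5: break
    z-=.0015; r.move_linear(at(TL,z),vel=.02)
print(r.current_t(),z,r.current_contact_force().round(1))
im=optics.get_image("wrist"); cv2.imwrite("pics/w6.png",im["pixels"][:,:,::-1])
E
```

```text
21.7417 [ 0.2 -0.5 -0.6] [-2.49780655e-04 -1.24195583e-05  2.09869875e-04]
23.175 0.08199999999999999 [-5.7 -1.3 10.1]
```

View pics/w6.png

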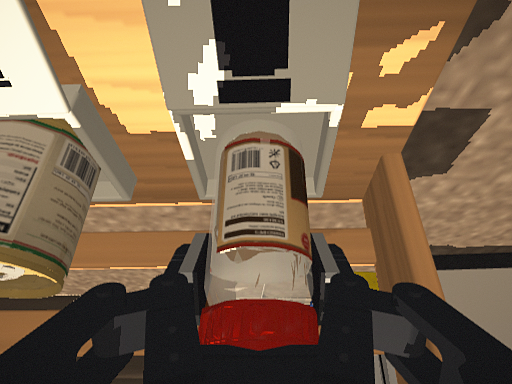

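The jar's foot is inside the pocket of the jar-label tray (260,140) and on its floor (10 N). I'll release, check, and fetch the shaker.

```bash
python3 - <<'E'
import numpy as np, cv2
from h import *
from cell import r, optics
r.set_gripper(0.9); r.sleep(.1); print(r.current_t(), r.current_contact_force().round(1))
r.move_linear(at(TL,.083,.13),vel=.15)
r.move_linear(at(TL,.10,.14),vel=.2)
p,o=r.current_tool_pos(),r.current_ee_rot()
im=optics.get_image("wrist"); np.savez("w7.npz",p=p,o=o,**im); cv2.imwrite("pics/w7.png",im["pixels"][:,:,::-1])
print(r.current_t(),"jar",TL,axis(wcloud(dict(np.load("w7.npz"))),TL,.021,.04,.09))
E
```

```text
23.75 [ 0.6 -0.6 -0.5]
25.0667 jar [0.62443728 0.17862306 0.        ] (array([0.62532036, 0.17871664]), 3414, np.float64(0.0004841706065057994))
```

View pics/w7.png

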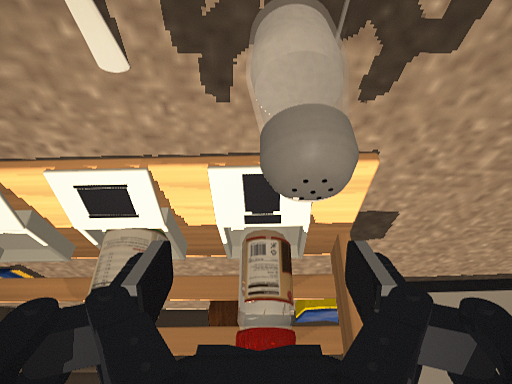

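The jar stands upright, 1 mm from the tray centre, but the shaker is just below the hand (300,90). I'll raise first, then go round behind it.

```bash
python3 - <<'E'
import numpy as np, cv2
from h import *
from cell import r, optics
print("shaker",axis(wcloud(dict(np.load("w7.npz"))),TEMP,.022,.02,.06))
r.move_linear(at(TL,.142,.135),vel=.15)
r.move_linear(at(TEMP,.142,.075),vel=.2)
r.move_linear(at(TEMP,.06,.075),vel=.2)
p,o=r.current_tool_pos(),r.current_ee_rot()
im=optics.get_image("wrist"); np.savez("w8.npz",p=p,o=o,**im); cv2.imwrite("pics/w8.png",im["pixels"][:,:,::-1])
print(r.current_t(),"shaker",axis(wcloud(dict(np.load("w8.npz"))),TEMP,.022,.02,.06))
E
```

```text
shaker (array([0.4455751 , 0.18009194]), 7830, np.float64(0.0015794477460736689))
27.225 shaker (array([0.44538145, 0.17951237]), 4363, np.float64(0.001526256186678395))
```

View pics/w8.png

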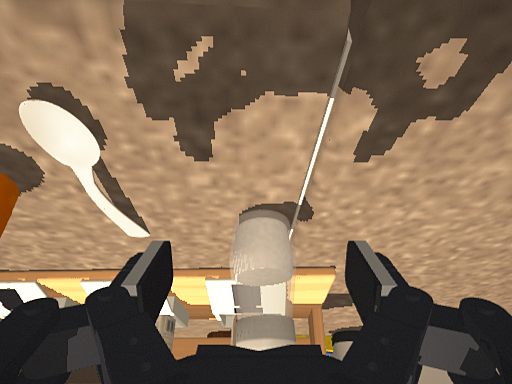

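```bash
python3 - <<'E'
import numpy as np, cv2
from h import *
from cell import r, optics
r.move_linear(at(TEMP,.05,.075),vel=.15)
r.move_linear(at(TEMP,.05),vel=.15)
r.set_gripper(0.0,40); print(r.current_t(),r.current_opening(), r.current_contact_force().round(1))
r.move_linear(at(TEMP,.08),vel=.1); print(r.current_opening())
r.move_linear(at(rk(-.145,.10,0),.14),vel=.2)
r.move_linear(at(rk(-.145,-.115,0),.14),vel=.2)
r.move_linear(at(TR,.092,.13),vel=.2)
r.move_linear(at(TR,.088),vel=.15); print(r.current_t(), r.current_contact_force().round(1))
z=.07; r.move_linear(at(TR,z),vel=.06)
while z>.061:
    f=r.current_contact_force()
    if f[2]>2.5: break
    z-=.0015; r.move_linear(at(TR,z),vel=.02)
print(r.current_t(),z,r.current_contact_force().round(1), r.current_opening())
im=optics.get_image("wrist"); cv2.imwrite("pics/w9.png",im["pixels"][:,:,::-1])
E
```

```text
28.5667 0.45215632115693877 [-1.6  0.2  5.3]
0.4517933965093975
33.375 [-0.2 -0.1 -2. ]
34.825 0.064 [-3.1 -0.1  7.7] 0.44760814731332293
```

View pics/w9.png

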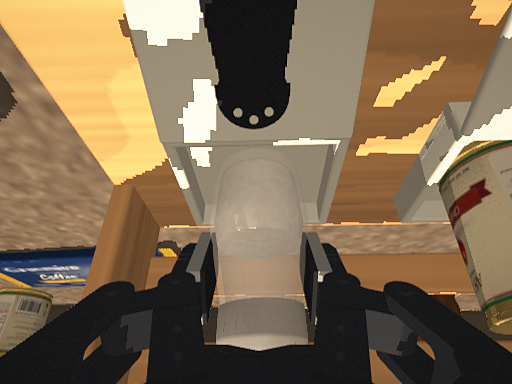

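The shaker's foot is in the pocket of the shaker-label tray (260,170), on its floor (8 N). I'll release, back off and check.

```bash
python3 - <<'E'
import numpy as np, cv2
from h import *
from cell import r, optics
r.set_gripper(0.9); r.sleep(.1); print(r.current_t(), r.current_contact_force().round(1))
r.move_linear(at(TR,.066,.13),vel=.15)
r.move_linear(at(TR,.10,.14),vel=.2)
p,o=r.current_tool_pos(),r.current_ee_rot()
im=optics.get_image("wrist"); np.savez("w10.npz",p=p,o=o,**im); cv2.imwrite("pics/w10.png",im["pixels"][:,:,::-1])
print(r.current_t(),"shaker",TR,axis(wcloud(dict(np.load("w10.npz"))),TR,.022,.04,.08))
r.move_linear(at(TR,.142,.15),vel=.2)
r.move_linear(at(rk(-.25,-.115,0),.142),vel=.2)
z=optics.get_image("top"); np.savez("top1.npz",**z); cv2.imwrite("pics/top1.png",z["pixels"][:,:,::-1])
s=optics.get_image("scene"); np.savez("scene1.npz",**s); cv2.imwrite("pics/s1.png",cv2.resize(s["pixels"][110:310,180:340,::-1],None,fx=3,fy=3))
cv2.imwrite("pics/fin.png",np.hstack([cv2.resize(cv2.imread("pics/w10.png"),(400,300)),cv2.resize(cv2.imread("pics/top1.png"),(400,300))]))
print(r.current_t(), r.current_contact_force().round(1))
for n in("top","scene"):
    P=cloud(np.load(n+"1.npz"))
    print(n,"tin",axis(P,rk(0,0,0),.0285,.03,.08)[0],"before",axis(cloud(np.load(n+"0.npz")),rk(0,0,0),.0285,.03,.08)[0])
E
```

```text
35.4333 [ 0.8 -1.  -0.5]
36.825 shaker [ 0.64536272 -0.05042306  0.        ] (array([ 0.64800954, -0.05056854]), 2413, np.float64(0.0016744705595386766))
38.0417 [-0.7  1.1  0.3]
top tin [0.63468304 0.06742557] before [0.63406027 0.06647007]
scene tin [0.63379947 0.06552601] before [0.63382202 0.06574399]
```

View pics/fin.png

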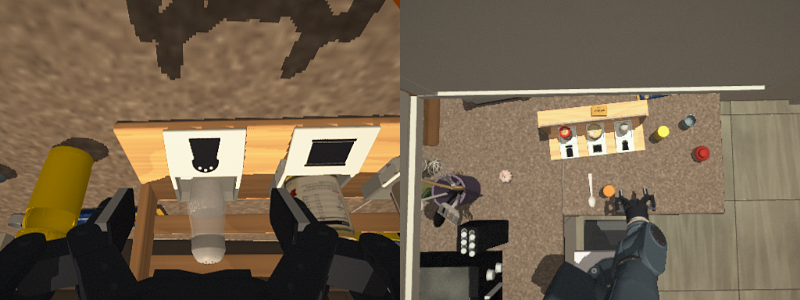

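View pics/s1.png

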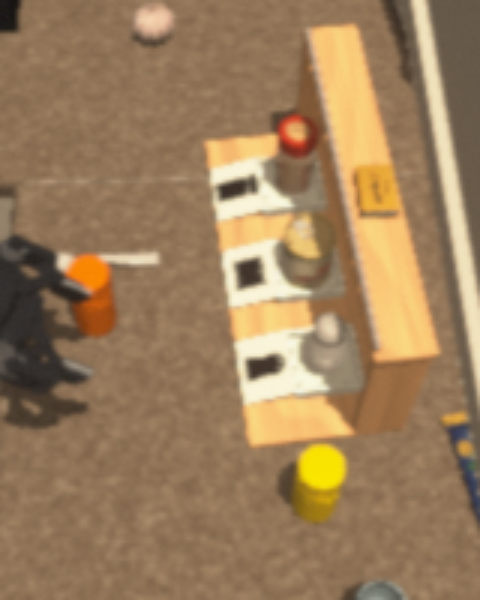

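```bash
python3 - <<'E'
import numpy as np, cv2
from h import *
from cell import r, optics
try:
    r.move_linear(at(rk(-.24,-.16,0),.145),vel=.15)
except r.PlanningError as e: print("plan",e)
r.sleep(.3); print(r.current_t(), r.current_contact_force().round(1), r.current_tool_pos().round(3), r.current_qvel().round(3))
for n in("top","scene"):
    z=optics.get_image(n); P=cloud(z); P0=cloud(np.load(n+"0.npz"))
    for nm,c,rad,a,b in(("jar",TL,.021,.04,.095),("shaker",TR,.022,.04,.085),("tin",rk(0,0,0),.0285,.03,.08),("orange",[.399,.015],.021,.03,.12)):
        print(n,nm,np.round(c[:2],4),axis(P,np.array(c),rad,a,b)[0].round(4), axis(P0,np.array(c),rad,a,b)[0].round(4))
E
```

```text
38.8 [-1.1 -0.6  0.6] [ 0.408 -0.117  0.147] [-0.007 -0.    -0.002 -0.003 -0.     0.001]
top jar [0.6244 0.1786] [0.6262 0.1801] [0.6225 0.1793]
top shaker [ 0.6454 -0.0504] [ 0.6489 -0.0491] [ 0.6418 -0.0512]
top tin [0.6349 0.0641] [0.634  0.0674] [0.6341 0.0665]
top orange [0.399 0.015] [0.401  0.0155] [0.4012 0.0155]
scene jar [0.6244 0.1786] [0.6272 0.1777] [0.6205 0.1784]
scene shaker [ 0.6454 -0.0504] [ 0.6455 -0.0468] [ 0.6416 -0.0533]
scene tin [0.6349 0.0641] [0.6339 0.0659] [0.6338 0.0657]
scene orange [0.399 0.015] [0.3999 0.0131] [0.3997 0.013 ]
```

All within about 4 mm of the pocket centres, with everything else unmoved, so I'm handing in.

```bash
python3 - <<'E'
from cell import r
print(r.hand_in(), r.current_t())
E
```

```text
the job is handed in; nothing more can be done
the job is handed in; nothing more can be done
```

I swapped the two: the spice jar now stands in the left tray (jar label) and the salt shaker in the right tray (shaker label). I parked the shaker on the worktop while I moved the jar, and handed in at about 39 s of the 66 s.

**Placing:** The last checks with the wrist, top and scene cameras put the jar about 1–3 mm and the shaker about 3–4 mm from their pocket centres. Both look upright and released. Each was lowered until it met the tray floor, at about 10 N for the jar and 8 N for the shaker.

**Other things:** The tin and the orange look-alike were within about 1 mm of where they started. I checked the other things only by eye in the pictures, and they looked unmoved.

**Disagreements:**
- The cameras differ from each other by 2–4 mm on the shaker.
- The gripper read narrower on the 44 mm shaker (0.45) than on the 42 mm jar (0.51). I did not explain this, but both grips held.
- After placing the jar, the open hand passed close above the parked shaker. A measurement afterwards showed the shaker had not moved.

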